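# Load the honing stone into its ball-catch bench holder

### The job

Pick up the honing stone that is mounted on a wooden shoe, lay it flat in the wide open front of the bench holder with its tapered nose towards the channel, then slide it in past the sprung side ball until the ball clicks into the notch in the shoe and holds it. Push gently: do not ram it against the end stop. Let go, and leave the plain stone slab, the oil bottle and the cork block where they are.

Things in the scene. Friction and masses are not known exactly. Their poses are not given: they have to be found in the camera images.
- stone: Grey honing stone glued on a pale wooden shoe, one loose piece, about 0.3 kg, 39 mm high. Shoe 110 long (x), 54 wide (y), 15 high; stone block 106 x 42 x 24 high, centred on it; the shoe stands out 6 beside each long side. Origin: centre of the underside, z up, +x to the tapered nose. Grip the block across its 42 mm width, fingertips above the shoe.
- nose (a point): Middle of the shoe's front end, at its underside: 55 ahead of the stone's origin. Over the last 10 mm each side of the shoe tapers in by 6. Both sides have a notch, 7 deep, 13 wide at the surface, centred 60 behind this point. Axes as the stone's.
- holder: Fixed bench holder, base 250 mm long (x), 104 wide, 10 thick; stones slide in along its +x, roughly away from the robot. Origin: centre of the underside, on the bench. The channel floor is 10 above the bench. Open front part from x = -125 to -15, 64 wide between low strips 10 high; its rear end is open. Then funnel and channel. Home, the stone's origin lies at x = 20 to 54, y about 0.
- mouth (a point): Middle of the channel floor where the funnel begins, 15 behind the holder's origin, 10 above the bench; axes as the holder's. From here the funnel narrows over 30 mm to the channel, 55.5 wide, rails 14 high, which runs 97 further. From 83 ahead of this point on, lips overhang the shoe 17.5 above the floor: the stone cannot be put in its place from above.
- stop_mid (a point): Middle of the range of the end stop, on the channel floor, 92 ahead of the holder's origin; fixed, axes as the holder's. The stop's face and the ball, 60 before it, form one carriage clamped up to 17 mm before or behind this place: it is not measured, feel for it. Just as the ball clicks, the nose meets the stop and the force rises steeply. Nose and stop chip at 30 N.
- catch_ball (a joint): How far the ball is pushed into the +y rail, in m: 0 free or in the notch, about 0.0025 to 0.004 under the shoe's side. Ball radius 5, stands out 4, centre 7.5 above the channel floor. It first bears on the shoe at stone origin x = -40 to -3 in the holder's frame. Sliding past it takes about 5 to 17 N, which falls off at the click.
- bench_stone: Bystander: plain grey slab 140 x 56 x 22 with no shoe, lying flat beside the stone or in the other of the two places. Origin: centre of the underside, x along its length.
- oil_bottle: Bystander: standing amber bottle, 54 across, 130 high. Origin: centre of the underside.
- cork_block: Bystander: cork block 90 x 60 x 30. Origin: centre of the underside.
Mind the look-alikes: they are no part of the job. What is shaped like the stone but purple or red is not meant.

How it is judged:
On the way:
1. the stone lies flat in the open front of the holder, nose towards the channel, not yet at the ball (z of stone in the frame of holder between 0.0075 and 0.0125 m and x of stone in the frame of holder below -0.042 m and x of nose in the frame of holder above -0.055 m and y of stone in the frame of holder between -0.007 and 0.007 m and angle between stone's own z axis and vertical below 0.05 rad and angle between the x axis of stone and the x axis of holder, either way round below 0.17 rad), for 0.15 s.
At the end, for the whole second after the job is handed in: The stone lies flat in the channel (underside within 2.5 mm of the channel floor, within 4 mm of the centre line, tilt under 0.05 rad), its origin more than 16 mm ahead of the holder's origin, the ball sprung out into the notch (pushed in by less than 1.5 mm), at rest (x of stone in the frame of holder above 0.016 m and y of stone in the frame of holder between -0.004 and 0.004 m and z of stone in the frame of holder below 0.0125 m and angle between stone's own z axis and vertical below 0.05 rad and value of joint catch_ball below 0.0015 m and linear speed of stone below 0.01 m/s); the robot touches nothing.
It fails at once if the stone is pushed against the holder's rails, ball or end stop with more than 30 N (contact force between stone and holder above 30 N).
It fails at once if the plain bench stone is moved by more than 25 mm (distance of bench_stone from where it was at the start of the episode above 0.025 m).
It fails at once if the oil bottle is moved by more than 25 mm or knocked over (distance of oil_bottle from where it was at the start of the episode above 0.025 m).
It fails at once if the cork block is moved by more than 25 mm (distance of cork_block from where it was at the start of the episode above 0.025 m).
It also fails if it takes over 61 s, if anything falls off the work surface, if the arm or the gripper's body presses on something with over 40 N, if the wrist force passes 120 N, or if a joint passes its speed limit or range.

### The arm

A 6-joint arm with a two-finger parallel gripper is mounted at the origin on the work surface. World frame = base frame: x ahead of the robot, y to its left, z up, the work surface at z = 0. Lengths are in m, angles in rad, forces in N, time in s.
With the tool pointing down it reaches from about 0.3 to 0.875 m from the base axis. Payload 6.4 kg.
Tool frame: the origin (TCP) lies midway between the tips of the shut fingers; the grasp point (between the pads) lies 19 mm behind it (grasp_offset is the distance from the TCP to the grasp point, in m); z points along the fingers, y is the line along which they close (so a half turn about z gives the same grasp; the last joint's range is limited). The gripper opens to 85 mm and grips with 20 to 120 N. Pads are 22 mm wide; open, the fingers measure 114 mm over their backs; the gripper's body (76 mm by 85 mm) begins 54 mm behind the grasp point. The pads swing forward as they close: fully open they stand 13 mm farther back than shut.
Start: joints at [-1.497, 0.181, 1.607, -0, 1.354, -0.206], TCP at [0.159, -0.553, 0.231] pointing down, gripper open.
Joint ranges: [-2.99, 2.99], [-0.89, 2.07], [0.3, 2.58], [-1.14, 4.28], [0, 2.63], [-3.12, 3.12]. Speed limits (rad/s): [2.57, 2.57, 3.01, 3.14, 3.14, 3.14].

### API

Orientations are given as a unit quaternion [w, x, y, z].
In Python, from bench import * gives the robot as it stands. The module is installed in compiled form; this text tells all that it offers.
- The arm moves only by the tool servo_tool, never from a script. Its argument "commands" is text: rows parted by semicolons, each of 7 numbers parted by spaces: the turn, a rotation vector about the tool's x, y, z in rad, then the shift along the tool's x, y, z in mm, then the opening, from 0 (shut) to 1 (fully open). In form: wx wy wz dx dy dz claw; .... A call has 1 to 5 rows; each row shifts and turns the commanded pose from where the row before left it, along the tool's axes as they then stand; what a row does not reach is not made up. A row lasts 1/8 s, in which the tool goes at most 62.5 mm and 10.7 degrees, less where a joint would pass 70% of its speed; a pose out of reach is approached as far as the arm can. A call with a gripper value outside its range is refused whole. The fingers move at their own pace and stop on an object; the grip force is fixed at half the most. Time passes only in rows, so rows that do not move let the fingers close. It gives the time, the measured TCP pose, the force, the opening and the grip force at its end, in the units of the state.
- get_obs(): the state, without advancing time (a new reading comes with each control period).
- camera(name): name is "scene" or "top" or "wrist"; returns the picture (420x560x3 uint8, blue, green, red); there is no depth.
- calibration(name): a dict with "fx", "fy", "cx", "cy" (pixels), "k1" (the pictures are not rectified: a ray, as slopes to the right and down, at radius r is drawn at 1 + k1 r^2 times it, then the intrinsics apply), "R" (3x3) and "t" (3): a world point X has camera coordinates R X + t. Camera axes: x right, y down, z forward; pixel columns grow to the right and rows downward; lengths in m; the calibration is good to about 2 mm. A picture is of the moment at which its call begins: read the wrist's pose just before it. calibration takes no time and is no camera call; for the wrist camera it gives the pose at the moment of the call.
- hand_in(): hands the job in; it is judged then, once.
The state is a dict: "time_s": time; "q": joint angles; "dq": joint speeds; "joint_efforts": joint torques, N m; "eef_pos": TCP position; "eef_rot": TCP orientation; "wrist_force": force on the tool from outside, world axes, zero at the start; "torque": the same for the moment, N m; "opening": opening from 0.0 (shut) to 1.0 (fully open); "grasp_force": force on a finger pad.
Only numpy, scipy, OpenCV 4.12 (cv2) and the standard library are available. Lean on these libraries where they do the work, as an engineer would, in place of code of your own. Each camera call takes 0.05 s, during which the arm holds its last target. There are 200 camera calls.

## Working session

There is one attempt and no reset: what is moved stays moved. The work goes in short steps, Python scripts to look and compute and a tool call to move; the robot and the scene stay as the last step left them, time stands still between calls to the robot, and variables do not carry over. Pictures are saved under pics/ and viewed, at most 10 in all, crops included, and the job is handed in when it is done.

Besides the shell and the picture viewer there is one more tool, called as a command line: name --argument value ..., lists and objects as JSON in quotes. servo_tool: Moves the arm, as the interface text tells. Its arguments: {"type":"object","properties":{"commands":{"type":"string"}},"required":["commands"]}

```bash
mkdir -p pics; cat > h.py <<'E'
from bench import *
import numpy as np, cv2
from scipy.spatial.transform import Rotation as Ro
def px2w(name,u,v,z,cal=None):
    c=cal or calibration(name); K=np.array([[c['fx'],0,c['cx']],[0,c['fy'],c['cy']],[0,0,1.]])
    a=np.array([(u-c['cx'])/c['fx'],(v-c['cy'])/c['fy']]); s=a.copy()
    for _ in range(20): s=a/(1+c['k1']*(s@s))
    R=np.array(c['R']);t=np.array(c['t']); d=R.T@np.array([s[0],s[1],1]); o=-R.T@t
    return o+d*(z-o[2])/d[2]
def w2px(name,X,cal=None):
    c=cal or calibration(name); p=np.array(c['R'])@np.array(X)+np.array(c['t']); s=p[:2]/p[2]; s=s*(1+c['k1']*(s@s))
    return np.array([c['fx']*s[0]+c['cx'],c['fy']*s[1]+c['cy']])
def tool(dw):  # world vector (m) -> tool mm
    q=get_obs()['eef_rot']; return Ro.from_quat(np.r_[q[1:],q[0]]).inv().apply(np.array(dw))*1000
E
python3 - <<'E'
from h import *
o=get_obs();print(o)
for n in("top","scene"):
    cv2.imwrite(f"pics/{n}0.png",camera(n)); c=calibration(n); print(n,c)
E
```

```text
{'time_s': 0.0, 'q': array([-1.49724959e+00,  1.81568593e-01,  1.60798475e+00, -2.34761077e-05,
        1.35378445e+00, -2.06289165e-01]), 'dq': array([-0.00077019,  0.0011636 ,  0.00030659,  0.00012251,  0.00026051,
       -0.0009281 ]), 'joint_efforts': array([ 1.43492493e-04, -4.44878340e+01, -3.51337731e+01, -2.94541223e-04,
        9.10717790e-03,  1.39120723e-05]), 'eef_pos': array([ 0.15878893, -0.55207847,  0.23037989]), 'eef_rot': array([-8.71406987e-04,  9.90226711e-01,  1.39464329e-01,  4.64355939e-05]), 'wrist_force': array([-0.59052524,  0.22486067,  0.20259879]), 'torque': array([0.02713681, 0.04903145, 0.02381416]), 'grasp_force': 0.0, 'opening': 1.0005886148866976}
top {'fx': 521.1305380319435, 'fy': 521.1305380319435, 'cx': 272.26183333264356, 'cy': 204.76159019845716, 'k1': -0.06669448789410917, 'R': array([[-0.02727067, -0.99937571,  0.02246116],
       [-0.99762033,  0.02578562, -0.06394354],
       [ 0.06332445, -0.02415149, -0.99770072]]), 't': array([-0.09435712,  0.55884911,  1.04156633])}
scene {'fx': 384.8385082056414, 'fy': 384.8385082056414, 'cx': 278.39196940344715, 'cy': 210.13882771653599, 'k1': -0.09561920526195557, 'R': array([[-0.41743579,  0.9084176 ,  0.02290913],
       [ 0.55015261,  0.27271057, -0.78927881],
       [-0.72324233, -0.31686971, -0.61360747]]), 't': array([ 0.30094691, -0.2455837 ,  1.20918871])}
```

View pics/top0.png

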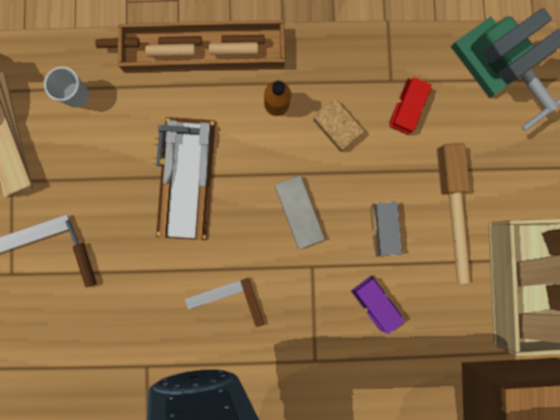

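View pics/scene0.png

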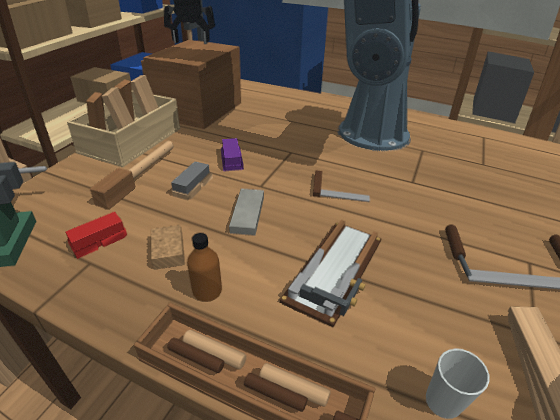

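The top view shows the stone at about (388,228), the slab at (300,212), the holder at (187,178) and the bottle at (278,97). I'll enlarge the stone and the holder.

```bash
python3 - <<'E'
from h import *
im=cv2.imread("pics/top0.png")
a=cv2.resize(im[190:265,355:425],None,fx=7,fy=7,interpolation=cv2.INTER_CUBIC)
b=cv2.resize(im[110:250,145:230],None,fx=4,fy=4,interpolation=cv2.INTER_CUBIC)
b2=np.zeros((560,800,3),np.uint8); b2[:525,:490]=a[:525,:490]
w=cv2.resize(im[110:250,145:222],None,fx=4,fy=4,interpolation=cv2.INTER_CUBIC); b2[:560,490:798]=w
cv2.imwrite("pics/crop1.png",b2)
E
```

```text
(no output)
```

View pics/crop1.png

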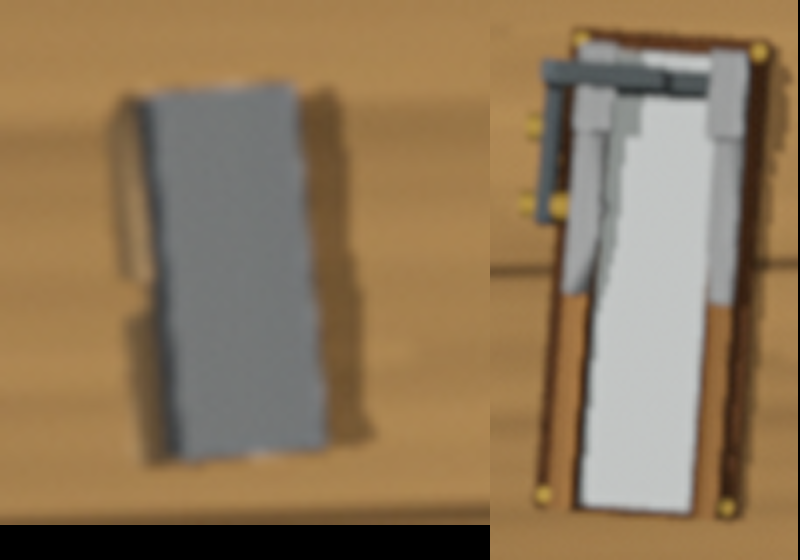

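```bash
python3 - <<'E'
from h import *
c=calibration("top")
P=[px2w("top",355+u/7,190+v/7,.039,c) for u,v in((143,95),(295,85),(327,450),(175,460))]
P=np.array(P);print("stone",P.round(4),P.mean(0).round(4)); d=(P[0]+P[1]-P[2]-P[3])/2; print(d,np.linalg.norm(d),np.degrees(np.arctan2(d[1],d[0])))
H=lambda u,v,z:px2w("top",145+(u-490)/4,110+v/4,z,c)
fl,fr=H(578,508,.01),H(693,514,.01); print("front",fl,fr,np.linalg.norm(fl-fr))
ml,mr=H(565,292,.02),H(735,304,.02);print("strip ends outer",ml,mr)
for n,u,v in(("pinTL",580,40),("pinTR",760,50),("pinBL",543,495),("pinBR",727,507)): print(n,H(u,v,.012))
# strips' inner edges z=.02 right; 
print("R inner strip",H(693,514,.02),H(708,304,.02)); print("L inner top",H(573,508,.02),H(590,292,.02))
for n,u,v in(("bottle",278,88),):print(n,px2w("top",u,v,.13,c))
print("cork",px2w("top",340,125,.03,c),"slab",px2w("top",300,212,.022,c))
E
```

```text
stone [[ 0.5519 -0.3162  0.039 ]
 [ 0.5537 -0.3605  0.039 ]
 [ 0.4487 -0.3655  0.039 ]
 [ 0.4472 -0.3214  0.039 ]] [ 0.5004 -0.3409  0.039 ]
[0.10482409 0.0050738  0.        ] 0.10494681663883783 2.7711255164360797
front [0.4963581  0.10723545 0.01      ] [0.49178875 0.0486122  0.01      ] 0.05880105829283544
strip ends outer [0.60614735 0.11046037 0.02      ] [0.59777984 0.02409033 0.02      ]
pinTL [0.73793552 0.10270086 0.012     ]
pinTR [0.73028998 0.00966607 0.012     ]
pinBL [0.50341307 0.12462511 0.012     ]
pinBR [0.49489095 0.03099127 0.012     ]
R inner strip [0.49176251 0.04737357 0.02      ] [0.59813218 0.03781158 0.02      ]
L inner top [0.49635366 0.10797707 0.02      ] [0.60581577 0.09773034 0.02      ]
bottle [ 0.76575567 -0.12303982  0.13      ]
cork [ 0.71527821 -0.25189507  0.03      ] slab [ 0.53977683 -0.16499995  0.022     ]
```

The nose appears to point away from the robot: the taper shows at the top left and the notch sits just below the middle. The holder is at about (0.617, 0.067) with yaw -5.25°, and the stone at about (0.500, -0.341) with yaw about 2.8°.

servo_tool --commands "0 0 0 0 -55 0 1; 0 0 0 0 -54 0 1; 0 0 0 50 0 0 1; 0 0 0 50 0 0 1; 0 0 0 50 0 0 1"

```text
time_s: 0.72
eef_pos: [0.2739, -0.4058, 0.2312]
eef_rot: [0.0, 0.99, 0.139, -0.0]
wrist_force: [0.7, -0.1, 0.1]
opening: 1.002
grasp_force: 0.0
```

servo_tool --commands "0 0 0 50 0 0 1; 0 0 0 50 0 0 1; 0 0 0 50 0 0 1; 0 0 0.115 50 0 10 1; 0 0 0.115 30 0 20 1"

```text
time_s: 1.35
eef_pos: [0.4971, -0.3454, 0.2015]
eef_rot: [0.001, 1.0, 0.024, 0.001]
wrist_force: [-0.4, 0.3, -1.3]
opening: 1.001
grasp_force: 0.0
```

```bash
python3 - <<'E'
from h import *
o=get_obs();c=calibration("wrist");cv2.imwrite("pics/w1.png",camera("wrist"))
T=tool([0,0,0]);q=o['eef_rot'];R=Ro.from_quat(np.r_[q[1:],q[0]]).as_matrix()
print(o['time_s'],o['eef_pos'],np.degrees(np.arctan2(R[1,0],R[0,0])),R[:,2])
np.save("w1.npy",c,allow_pickle=True)
d=2.8*np.pi/180; s=np.array([.5004,-.3409,0]);A=np.array([[np.cos(d),-np.sin(d),0],[np.sin(d),np.cos(d),0],[0,0,1]])
for p in((53,21,39),(53,-21,39),(-53,-21,39),(-53,21,39),(55,0,0)):print(p,w2px("wrist",s+A@np.array(p)/1000,c).round(1))
E
```

```text
1.35 [ 0.49712653 -0.34542882  0.20145372] 2.7488533156784793 [ 1.34438640e-03 -9.88457962e-04 -9.99998608e-01]
(53, 21, 39) [252.1 131.2]
(53, -21, 39) [296.6 131.1]
(-53, -21, 39) [295.3 234.7]
(-53, 21, 39) [255.3 234.8]
(55, 0, 0) [275.1 126.1]
```

View pics/w1.png

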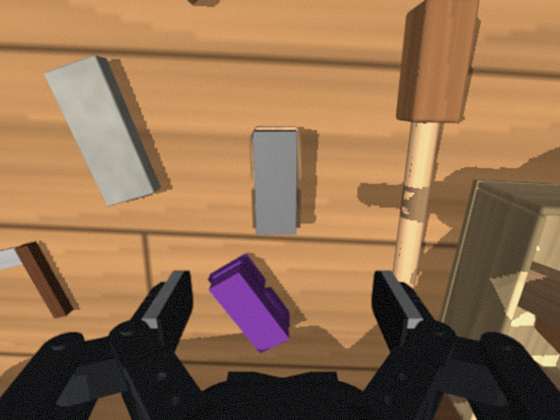

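```bash
python3 - <<'E'
from h import *
im=cv2.imread("pics/w1.png")
cv2.imwrite("pics/c2.png",cv2.resize(im[118:245,235:320],None,fx=4.5,fy=4.5,interpolation=cv2.INTER_CUBIC))
E
```

```text
(no output)
```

View pics/c2.png

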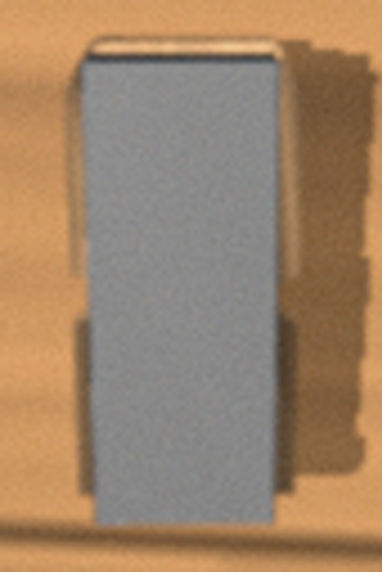

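The taper is at the top of the crop and the square corners at the bottom, so the nose points away from the robot. My estimate holds to within about 1.5 mm, so I'm descending.

servo_tool --commands "0 0 0 3 -3 50 1; 0 0 0 0 0 50 1; 0 0 0 0 0 45 1; 0 0 0 0 0 25 1; 0 0 0 0 0 13 1"

```text
time_s: 2.02
eef_pos: [0.4963, -0.3422, 0.0162]
eef_rot: [-0.001, 1.0, 0.025, -0.001]
wrist_force: [-0.1, 0.1, 0.8]
opening: 0.998
grasp_force: 0.0
```

servo_tool --commands "0 0 0 0 0 0 1; 0 0 0 0 0 0 0.3; 0 0 0 0 0 0 0.3; 0 0 0 0 0 0 0.3; 0 0 0 0 0 0 0.3"

```text
time_s: 2.65
eef_pos: [0.4983, -0.3436, 0.0197]
eef_rot: [0.001, 1.0, 0.025, 0.001]
wrist_force: [-1.0, 1.8, 6.2]
opening: 0.478
grasp_force: 63.4
```

servo_tool --commands "0 0 0 0 0 -10 0.3; 0 0 0 0 0 -40 0.3; 0 0 0 0 0 -50 0.3; 0 0 0 20 -50 0 0.3; 0 0 0 20 -50 0 0.3"

```text
time_s: 3.28
eef_pos: [0.5328, -0.2409, 0.1195]
eef_rot: [0.001, 1.0, 0.024, 0.001]
wrist_force: [0.5, 0.3, -4.0]
opening: 0.474
grasp_force: 62.2
```

servo_tool --commands "0 0 0 19 -50 0 0.3; 0 0 0 0 -55 0 0.3; 0 0 0 0 -55 0 0.3; 0 0 0 0 -55 0 0.3; 0 0 0 0 -50 0 0.3"

```text
time_s: 3.9
eef_pos: [0.5376, 0.0262, 0.1185]
eef_rot: [0.0, 1.0, 0.025, -0.0]
wrist_force: [1.2, 0.8, -2.8]
opening: 0.473
grasp_force: 62.2
```

servo_tool --commands "0 0 0 0 -50 0 0.3; 0 0 0.14 0 0 0 0.3; 0 0 0 0 0 0 0.3; 0 0 0 0 0 0 0.3"

```text
time_s: 4.4
eef_pos: [0.5358, 0.0737, 0.1184]
eef_rot: [0.0, 0.999, -0.044, -0.0]
wrist_force: [-1.0, -1.6, -3.5]
opening: 0.476
grasp_force: 62.3
```

```bash
python3 - <<'E'
from h import *
o=get_obs();c=calibration("wrist");im=camera("wrist");cv2.imwrite("pics/w2.png",cv2.resize(im,(800,600),interpolation=cv2.INTER_CUBIC))
np.save("w2.npy",c,allow_pickle=True)
q=o['eef_rot'];R=Ro.from_quat(np.r_[q[1:],q[0]]).as_matrix()
print(o['time_s'],o['eef_pos'],np.degrees(np.arctan2(R[1,0],R[0,0])),R[:,2],o['opening'],o['grasp_force'],o['wrist_force'])
d=np.radians(-5.25); s=np.array([.6166,.067,0]);A=np.array([[np.cos(d),-np.sin(d),0],[np.sin(d),np.cos(d),0],[0,0,1]])
for p in((-15,-32,10),(-15,32,10),(-125,32,10),(-125,-32,10),(125,52,10),(125,-52,10)):print(p,(w2px("wrist",s+A@np.array(p)/1000,c)/.7).round(1))
E
```

```text
4.4 [0.53577896 0.07370798 0.11835513] -5.066402181333582 [-5.51157361e-05 -1.68916628e-04 -9.99999984e-01] 0.4764905321548968 62.34147906303406 [-1.01198934 -1.62586845 -3.46858222]
(-15, -32, 10) [456.2 178. ]
(-15, 32, 10) [337.5 177.8]
(-125, 32, 10) [345.3 361.9]
(-125, -32, 10) [449.  362.1]
(125, 52, 10) [ 279.8 -145.2]
(125, -52, 10) [ 513.1 -144.5]
```

View pics/w2.png

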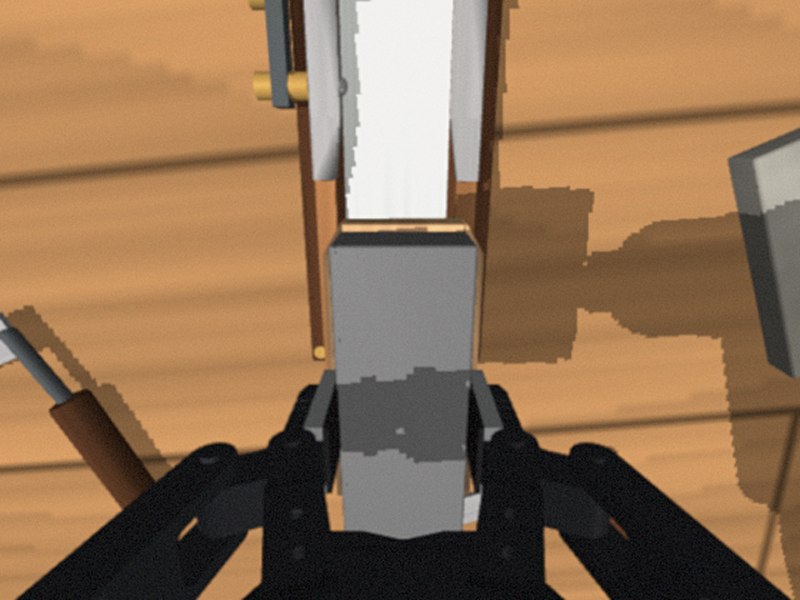

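The holder matches the prediction within about 1 px: rail ends at v=180, mid u=397. The held stone is centred at u≈404, with its block front edge at (330–477, 246). Next I'll check the stone against the holder's frame.

```bash
python3 - <<'E'
from h import *
c=np.load("w2.npy",allow_pickle=True).item()
d=np.radians(-5.25); s=np.array([.6166,.067,0]);A=np.array([[np.cos(d),-np.sin(d),0],[np.sin(d),np.cos(d),0],[0,0,1]])
z=.1184-.0187
for u,v,h in((330,246,.039),(477,246,.039),(340,222,.015),(468,222,.015)):
    p=px2w("wrist",u*.7,v*.7,z+h,c); print(p.round(4),(A.T@(p-s)).round(4))
for p in((313,180),(340,180),(455,180),(483,180)): print("rail",(A.T@(px2w("wrist",p[0]*.7,p[1]*.7,.024,c)-s)).round(4))
E
```

```text
[0.5933 0.0861 0.1387] [-0.025   0.0169  0.1387]
[0.5897 0.0459 0.1387] [-0.0249 -0.0235  0.1387]
[0.5961 0.0862 0.1147] [-0.0222  0.0172  0.1147]
[0.5924 0.0449 0.1147] [-0.0221 -0.0242  0.1147]
rail [-0.0152  0.0426  0.024 ]
rail [-0.0152  0.0288  0.024 ]
rail [-0.0151 -0.0298  0.024 ]
rail [-0.015  -0.0441  0.024 ]
```

servo_tool --commands "0 0 0 0 -2 40 0.3; 0 0 0 0 0 25 0.3; 0 0 0 0 0 15 0.3; 0 0 0 0 0 6 0.3; 0 0 0 0 0 0 0.3"

```text
time_s: 5.08
eef_pos: [0.5364, 0.076, 0.0326]
eef_rot: [0.0, 0.999, -0.045, 0.0]
wrist_force: [0.1, 0.2, -3.6]
opening: 0.479
grasp_force: 62.3
```

servo_tool --commands "0 0 0 0 0 1.5 0.3; 0 0 0 0 0 0 0.3"

```text
time_s: 5.32
eef_pos: [0.5365, 0.0762, 0.0315]
eef_rot: [0.0, 0.999, -0.045, 0.001]
wrist_force: [0.0, 1.0, -3.6]
opening: 0.473
grasp_force: 62.3
```

servo_tool --commands "0 0 0 0 0 1.5 0.3; 0 0 0 0 0 0.5 0.3; 0 0 0 0 0 0 0.3"

```text
time_s: 5.7
eef_pos: [0.5365, 0.0763, 0.0297]
eef_rot: [0.0, 0.999, -0.045, 0.0]
wrist_force: [-3.2, 0.7, 5.3]
opening: 0.482
grasp_force: 63.4
```

servo_tool --commands "0 0 0 0 0 0 0.8; 0 0 0 0 0 0 0.8; 0 0 0 0 0 0 0.8; 0 0 0 0 0 -20 0.8; 0 0 0 0 0 -40 0.8"

```text
time_s: 6.32
eef_pos: [0.5343, 0.0763, 0.0876]
eef_rot: [-0.0, 0.999, -0.045, -0.002]
wrist_force: [0.6, 0.1, -0.2]
opening: 0.801
grasp_force: 0.0
```

servo_tool --commands "0 0 0 -30 0 0 0.4; 0 0 0 -40 0 0 0; 0 0 0 -20 0 0 0; 0 0 0 0 0 0 0; 0 0 0 0 0 0 0"

```text
time_s: 6.95
eef_pos: [0.4477, 0.0842, 0.0893]
eef_rot: [0.0, 0.999, -0.045, 0.001]
wrist_force: [-0.2, -0.3, -0.4]
opening: -0.004
grasp_force: 0.0
```

```bash
python3 - <<'E'
from h import *
o=get_obs();c=calibration("wrist");im=camera("wrist");cv2.imwrite("pics/w3.png",cv2.resize(im,(800,600),interpolation=cv2.INTER_CUBIC))
np.save("w3.npy",c,allow_pickle=True)
print(o['time_s'],o['eef_pos'],o['opening'],o['wrist_force'])
E
```

```text
6.95 [0.44770355 0.08416774 0.08928098] -0.0038988888079164495 [-0.16412658 -0.31925903 -0.39390417]
```

View pics/w3.png

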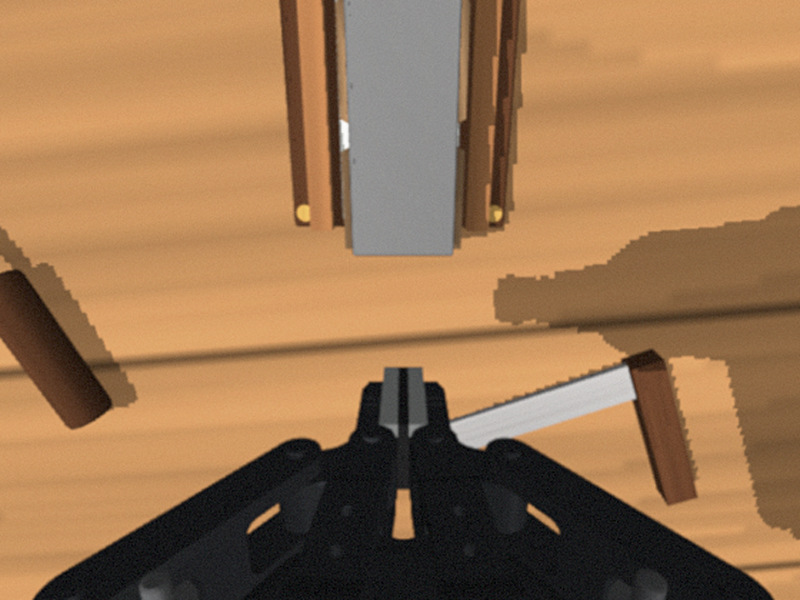

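The stone lies flat between the strips. Its rear edge is at (353–453, 255) and in line with the shut fingers at u≈403. I'm lowering the shut fingers behind the shoe.

servo_tool --commands "0 0 0 10 1 0 0; 0 0 0 0 0 40 0; 0 0 0 0 0 25 0; 0 0 0 0 0 9 0; 0 0 0 0 0 0 0"

```text
time_s: 7.62
eef_pos: [0.4566, 0.0823, 0.0145]
eef_rot: [-0.0, 0.999, -0.045, -0.0]
wrist_force: [-0.3, 0.2, 0.0]
opening: 0.007
grasp_force: 0.0
```

servo_tool --commands "0 0 0 5 0 0 0; 0 0 0 5 0 0 0; 0 0 0 2 0 0 0; 0 0 0 2 0 0 0; 0 0 0 0 0 0 0"

```text
time_s: 8.25
eef_pos: [0.4703, 0.0812, 0.0149]
eef_rot: [-0.0, 0.999, -0.045, 0.0]
wrist_force: [0.5, 0.5, 0.2]
opening: -0.001
grasp_force: 0.0
```

servo_tool --commands "0 0 0 2 0 0 0; 0 0 0 3 0 0 0; 0 0 0 3 0 0 0; 0 0 0 3 0 0 0; 0 0 0 3 0 0 0"

```text
time_s: 8.88
eef_pos: [0.4842, 0.0799, 0.0147]
eef_rot: [-0.0, 0.999, -0.045, -0.0]
wrist_force: [-2.3, 0.8, -0.1]
opening: 0.0
grasp_force: 0.6
```

servo_tool --commands "0 0 0 3 0 0 0; 0 0 0 3 0 0 0; 0 0 0 3 0 0 0; 0 0 0 3 0 0 0; 0 0 0 2 0 0 0"

```text
time_s: 9.5
eef_pos: [0.4982, 0.0787, 0.0148]
eef_rot: [-0.0, 0.999, -0.045, -0.0]
wrist_force: [-1.2, 0.8, -0.7]
opening: -0.003
grasp_force: 0.5
```

servo_tool --commands "0 0 0 2 0 0 0; 0 0 0 2 0 0 0; 0 0 0 2 0 0 0; 0 0 0 2 0 0 0; 0 0 0 2 0 0 0"

```text
time_s: 10.12
eef_pos: [0.5081, 0.0778, 0.0148]
eef_rot: [0.0, 0.999, -0.045, -0.0]
wrist_force: [-1.3, -0.3, -0.1]
opening: 0.003
grasp_force: 0.5
```

servo_tool --commands "0 0 0 1.5 0 0 0; 0 0 0 1.5 0 0 0; 0 0 0 1 0 0 0; 0 0 0 1 0 0 0; 0 0 0 1 0 0 0"

```text
time_s: 10.75
eef_pos: [0.514, 0.0773, 0.0148]
eef_rot: [0.0, 0.999, -0.045, -0.0]
wrist_force: [-0.7, -0.6, 0.3]
opening: 0.001
grasp_force: 0.5
```

servo_tool --commands "0 0 0 1 0 0 0; 0 0 0 1 0 0 0; 0 0 0 1 0 0 0; 0 0 0 1 0 0 0; 0 0 0 1 0 0 0"

```text
time_s: 11.38
eef_pos: [0.519, 0.0768, 0.0148]
eef_rot: [0.0, 0.999, -0.045, -0.0]
wrist_force: [-1.3, -0.2, 1.2]
opening: -0.002
grasp_force: 0.6
```

servo_tool --commands "0 0 0 1 0 0 0; 0 0 0 1 0 0 0; 0 0 0 1 0 0 0; 0 0 0 1 0 0 0; 0 0 0 1 0 0 0"

```text
time_s: 12.0
eef_pos: [0.524, 0.0763, 0.0148]
eef_rot: [-0.0, 0.999, -0.045, -0.0]
wrist_force: [-1.3, 0.0, 0.8]
opening: 0.002
grasp_force: 0.6
```

servo_tool --commands "0 0 0 1 0 0 0; 0 0 0 1 0 0 0; 0 0 0 1 0 0 0; 0 0 0 1 0 0 0; 0 0 0 1 0 0 0"

```text
time_s: 12.62
eef_pos: [0.529, 0.0759, 0.0148]
eef_rot: [-0.0, 0.999, -0.045, 0.0]
wrist_force: [-1.5, 0.2, 0.6]
opening: 0.001
grasp_force: 0.6
```

servo_tool --commands "0 0 0 1 0 0 0; 0 0 0 1 0 0 0; 0 0 0 1 0 0 0; 0 0 0 1 0 0 0; 0 0 0 1 0 0 0"

```text
time_s: 13.25
eef_pos: [0.532, 0.0757, 0.0145]
eef_rot: [-0.0, 0.999, -0.045, -0.002]
wrist_force: [-9.5, 0.6, 7.4]
opening: -0.001
grasp_force: 4.6
```

servo_tool --commands "0 0 0 1 0 0 0; 0 0 0 1 0 0 0; 0 0 0 1 0 0 0; 0 0 0 1 0 0 0; 0 0 0 1 0 0 0"

```text
time_s: 13.88
eef_pos: [0.5369, 0.0754, 0.0144]
eef_rot: [-0.0, 0.999, -0.045, -0.002]
wrist_force: [-6.5, 1.4, 4.9]
opening: -0.001
grasp_force: 3.5
```

servo_tool --commands "0 0 0 1 0 0 0; 0 0 0 1 0 0 0; 0 0 0 1 0 0 0; 0 0 0 1 0 0 0; 0 0 0 1 0 0 0"

```text
time_s: 14.5
eef_pos: [0.5423, 0.075, 0.0144]
eef_rot: [-0.0, 0.999, -0.045, -0.002]
wrist_force: [-6.1, 1.4, 4.2]
opening: 0.002
grasp_force: 3.2
```

servo_tool --commands "0 0 0 1.5 0 0 0; 0 0 0 1.5 0 0 0; 0 0 0 1.5 0 0 0; 0 0 0 1.5 0 0 0; 0 0 0 1.5 0 0 0"

```text
time_s: 15.12
eef_pos: [0.5497, 0.0743, 0.0144]
eef_rot: [-0.0, 0.999, -0.045, -0.002]
wrist_force: [-5.9, 1.6, 5.1]
opening: 0.002
grasp_force: 3.4
```

servo_tool --commands "0 0 0 1.5 0 0 0; 0 0 0 1.5 0 0 0; 0 0 0 1.5 0 0 0; 0 0 0 1.5 0 0 0; 0 0 0 1.5 0 0 0"

```text
time_s: 15.75
eef_pos: [0.5572, 0.0737, 0.0144]
eef_rot: [-0.0, 0.999, -0.045, -0.002]
wrist_force: [-7.0, 1.6, 4.7]
opening: -0.002
grasp_force: 3.5
```

servo_tool --commands "0 0 0 1.5 0 0 0; 0 0 0 1.5 0 0 0; 0 0 0 1.5 0 0 0; 0 0 0 1.5 0 0 0; 0 0 0 1.5 0 0 0"

```text
time_s: 16.38
eef_pos: [0.5646, 0.0731, 0.0144]
eef_rot: [-0.0, 0.999, -0.045, -0.002]
wrist_force: [-7.0, 1.8, 4.1]
opening: -0.002
grasp_force: 3.6
```

servo_tool --commands "0 0 0 1 0 0 0; 0 0 0 1 0 0 0; 0 0 0 1 0 0 0; 0 0 0 1 0 0 0; 0 0 0 1 0 0 0"

```text
time_s: 17.0
eef_pos: [0.5698, 0.0725, 0.0144]
eef_rot: [-0.0, 0.999, -0.045, -0.002]
wrist_force: [-6.5, 1.7, 4.4]
opening: 0.0
grasp_force: 3.2
```

servo_tool --commands "0 0 0 1 0 0 0; 0 0 0 1 0 0 0; 0 0 0 1 0 0 0; 0 0 0 1 0 0 0; 0 0 0 1 0 0 0"

```text
time_s: 17.62
eef_pos: [0.5748, 0.0719, 0.0144]
eef_rot: [-0.0, 0.999, -0.045, -0.002]
wrist_force: [-6.3, 1.4, 4.0]
opening: -0.001
grasp_force: 3.1
```

servo_tool --commands "0 0 0 0.7 0 0 0; 0 0 0 0.7 0 0 0; 0 0 0 0.7 0 0 0; 0 0 0 0.7 0 0 0; 0 0 0 0.7 0 0 0"

```text
time_s: 18.25
eef_pos: [0.5782, 0.0717, 0.0144]
eef_rot: [-0.0, 0.999, -0.045, -0.002]
wrist_force: [-6.7, 1.7, 4.7]
opening: -0.001
grasp_force: 3.1
```

Close to the predicted click (TCP x about 0.585–0.59), so I'm slowing down to one short call at a time.

servo_tool --commands "0 0 0 0.6 0 0 0; 0 0 0 0.6 0 0 0; 0 0 0 0.6 0 0 0; 0 0 0 0.6 0 0 0"

```text
time_s: 18.75
eef_pos: [0.5822, 0.0712, 0.0146]
eef_rot: [-0.0, 0.999, -0.045, 0.0]
wrist_force: [-0.9, 1.3, -0.1]
opening: -0.004
grasp_force: 0.5
```

servo_tool --commands "0 0 0 0.6 0 0 0; 0 0 0 0.6 0 0 0; 0 0 0 0.6 0 0 0"

```text
time_s: 19.12
eef_pos: [0.5842, 0.0707, 0.015]
eef_rot: [0.0, 0.999, -0.045, 0.0]
wrist_force: [-1.5, -0.8, 0.0]
opening: 0.004
grasp_force: 0.6
```

servo_tool --commands "0 0 0 0.5 0 0 0; 0 0 0 0.5 0 0 0; 0 0 0 0 0 0 0"

```text
time_s: 19.5
eef_pos: [0.585, 0.0708, 0.0149]
eef_rot: [0.0, 0.999, -0.045, 0.0]
wrist_force: [-0.1, -0.2, 0.9]
opening: -0.001
grasp_force: 0.4
```

servo_tool --commands "0 0 0 0.5 0 0 0; 0 0 0 0 0 0 0"

```text
time_s: 19.75
eef_pos: [0.5854, 0.0708, 0.0148]
eef_rot: [-0.0, 0.999, -0.045, 0.0]
wrist_force: [-1.5, 0.1, 0.7]
opening: 0.001
grasp_force: 0.6
```

servo_tool --commands "0 0 0 0.5 0 0 0; 0 0 0 0 0 0 0"

```text
time_s: 20.0
eef_pos: [0.5859, 0.0708, 0.0148]
eef_rot: [-0.0, 0.999, -0.045, -0.0]
wrist_force: [-0.9, 0.5, 0.2]
opening: -0.003
grasp_force: 0.6
```

servo_tool --commands "0 0 0 0.5 0 0 0; 0 0 0 0 0 0 0"

```text
time_s: 20.25
eef_pos: [0.5859, 0.0708, 0.0147]
eef_rot: [-0.0, 0.999, -0.045, -0.001]
wrist_force: [-3.9, -0.5, 2.4]
opening: -0.002
grasp_force: 2.0
```

servo_tool --commands "0 0 0 0.5 0 0 0; 0 0 0 0 0 0 0"

```text
time_s: 20.5
eef_pos: [0.586, 0.0708, 0.0147]
eef_rot: [-0.0, 0.999, -0.045, -0.001]
wrist_force: [-6.0, -0.1, 5.1]
opening: 0.002
grasp_force: 3.1
```

The position stalls while the force rises, which means the nose is at the stop. I'm backing off and then looking.

servo_tool --commands "0 0 0 -3 0 0 0; 0 0 0 -20 0 0 0; 0 0 0 -20 0 0 0; 0 0 0 0 0 -50 0; 0 0 0 0 0 -50 0"

```text
time_s: 21.12
eef_pos: [0.5439, 0.0745, 0.1155]
eef_rot: [-0.0, 0.999, -0.045, 0.0]
wrist_force: [1.3, 0.1, 0.1]
opening: 0.0
grasp_force: 0.0
```

servo_tool --commands "0 0 0 0 0 -20 0; 0 0 0 20 0 0 0; 0 0 0 0 0 0 0"

```text
time_s: 21.5
eef_pos: [0.5655, 0.0724, 0.1355]
eef_rot: [0.0, 0.999, -0.045, 0.002]
wrist_force: [-1.1, 0.6, -0.8]
opening: -0.004
grasp_force: 0.0
```

```bash
python3 - <<'E'
from h import *
o=get_obs();im=camera("wrist");cv2.imwrite("pics/w4.png",cv2.resize(im,(800,600),interpolation=cv2.INTER_CUBIC))
print(o['time_s'],o['eef_pos'],o['wrist_force'])
c=calibration("wrist");d=np.radians(-5.25); s=np.array([.6166,.067,0]);A=np.array([[np.cos(d),-np.sin(d),0],[np.sin(d),np.cos(d),0],[0,0,1]])
for x in(32,37,42): print(x,[(w2px("wrist",s+A@np.array(p)/1000,c)/.7).round(1) for p in((x+53,21,49),(x+53,-21,49),(x-53,21,49),(x-53,-21,49))])
E
```

```text
21.5 [0.56550824 0.07243319 0.13552572] [-1.13123862  0.58743958 -0.80542691]
32 [array([351.4,  15. ]), array([446.3,  15.1]), array([358.6, 249.9]), array([440. , 249.9])]
37 [array([351.1,   2.1]), array([446.6,   2.1]), array([358.3, 240.3]), array([440.3, 240.3])]
42 [array([350.7, -11. ]), array([447., -11.]), array([358. , 230.5]), array([440.5, 230.6])]
```

View pics/w4.png

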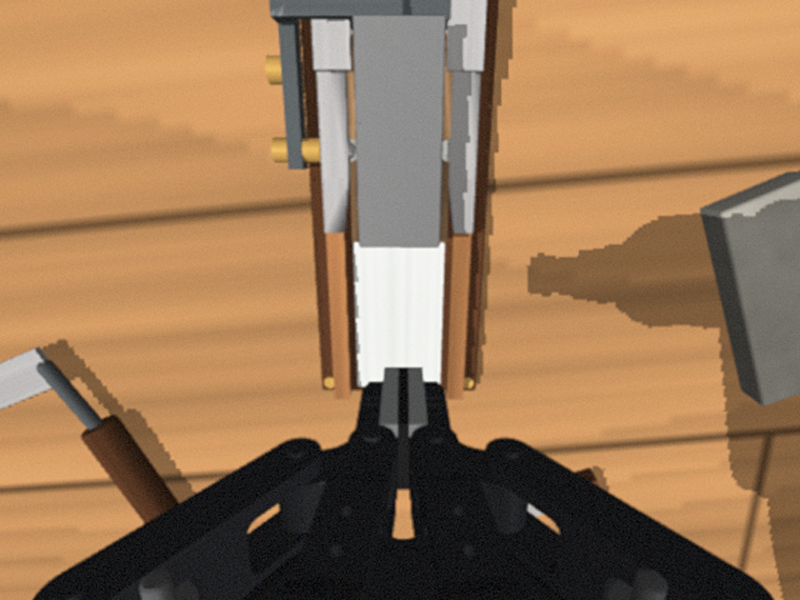

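The stone is seated in the channel with its rear at v≈247, which puts its origin at x≈33 mm. The ball's plunger at (310,150) lines up with the notches at (352,150) and (445,150). The arm is clear, so I'm handing in.

```bash
python3 -c "
from bench import *
print(hand_in())"
```

```text
the job is handed in; nothing more can be done
None
```

The honing stone is in the holder, pushed gently to the end stop with the ball lined up in its notch; I let go, the arm is clear, and the job is handed in (the hand-in returned no verdict).

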